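# Un-nest the filler nozzles onto their drying posts

## Robot

A 6-joint arm with a two-finger parallel gripper is mounted at the origin on the work surface; the furniture and walls round the work are solid. World frame = base frame: x ahead of the robot, y to its left, z up, the work surface at z = 0. Lengths are in mm, angles in rad, forces in N, time in s.
With the tool pointing down it reaches from about 425 to 925 mm from the base axis. Payload 12.5 kg.
Tool frame: the origin (TCP) lies at the very end of the fingers, on their centre line; the grasp point (between the pads) lies ctrl.grip_point_offset behind it (ctrl.grip_point_offset is the distance from the TCP to the grasp point, in mm); z points along the fingers, y is the line along which they close (so a half turn about z gives the same grasp; the last joint's range is limited). The gripper opens to 85 mm and grips with 20 to 120 N. Pads are 22 mm wide; open, the fingers measure 114 mm over their backs; the gripper's body (76 mm by 85 mm) begins 54 mm behind the grasp point. The pads swing forward as they close: fully open they stand 13 mm farther back than shut.
Start: joints at [1.18, 0.491, 1.559, -0, 1.092, -0.106], TCP at [175.586, 599.845, 231.327] pointing down, gripper open.
Joint ranges: [-3.1, 3.1], [-0.84, 2.19], [0.05, 2.79], [-1.13, 4.28], [0.06, 2.93], [-2.69, 2.69]. Speed limits (rad/s): [2.22, 2.22, 2.79, 3.14, 3.14, 3.14].

## Interface

Orientations are given as a unit quaternion [w, x, y, z].
In Python, from rig import ctrl gives the robot as it stands.
- The arm moves only by the tool apply_moves, never from a script. Its argument "increments" is one flat list of numbers, 5 for each row, row after row: the shift along the tool's x, y, z in m, then the turn about the tool's z in rad, then the gripper's target within -1 to 1 (fully open at 1, half-way at 0, shut at -1). A call has 1 to 8 rows; each row shifts and turns the commanded pose from where the row before left it, along the tool's axes as they then stand; what a row does not reach is not made up. A row lasts 1/12 s, in which the tool goes at most 41.7 mm and 7.16 degrees, less where a joint would pass 70% of its speed; a pose out of reach is approached as far as the arm can. A call with a gripper value outside its range is refused whole. The fingers move at their own pace and stop on an object; "force" is the grip in N (left out, the last holds). Time passes only in rows, so rows that do not move let the fingers close. It gives the time, the measured TCP pose, the force, the opening and the grip force at its end, in the units of the state.
- ctrl.get_state(): the state, without advancing time (a new reading comes with each control period).
- ctrl.camera(name): name is "side" or "top" or "wrist"; returns a dict with "color" (480x640x3 uint8, red, green, blue), "intrinsics" (3x3 intrinsics, pixels), "eye" and "attitude" of the camera in the world; the wrist camera has in their place "T_tool_cam" (4x4, takes a point from camera to tool coordinates, whose origin is the TCP and whose axes are the flange's). Camera axes: x right, y up, looking along -z (the intrinsics and any distortion apply to the point x, -y, -z); pixel columns grow to the right and rows downward; lengths in mm; the calibration is good to about 2 mm. A picture is of the moment at which its call begins: read the wrist's pose just before it. There is no depth.
- ctrl.job_done(): hands the job in; it is judged then, once.
The state is a dict: "t": time; "joint_positions": joint angles; "dq": joint speeds; "effort": joint torques, N m; "eef_pos": TCP position; "orientation": TCP orientation; "force": force on the tool from outside, world axes, zero at the start; "moment": the same for the moment, N m; "width": finger opening in mm; "finger_force": force on a finger pad.
Only numpy, scipy, OpenCV 4.12 (cv2) and the standard library are available. Lean on these libraries where they do the work, as an engineer would, in place of code of your own. Each camera call takes 0.05 s, during which the arm holds its last target. There are 200 camera calls.

## Task

The four nozzles of the jar filler have come from the wash nested over one another in the railed drip tray. Take the nest apart and stand every nozzle, tube upward, over the post made for it on the white nozzle board, the narrowest nozzle on the thinnest post and so on up to the widest on the thickest. Lower each one all the way until its flange lies flat on the board, without dropping it or letting any nozzle topple, and leave them all standing free.

Things in the scene. Friction and masses are not known exactly. Their poses are not given: they have to be found in the camera images.
- nozzle_narrow: narrow steel filler nozzle: round tube 24 mm outside, 20 mm bore open at both ends, on a round flange 66 mm across, 6 mm thick; 135 mm tall in all, about 120 g. Origin: centre of the flange's underside; z up the tube. At the start lowest in the nest: stands on the tray floor, the wider ones slipped over it.
- nozzle_medium: medium steel filler nozzle: round tube 34 mm outside, 30 mm bore open at both ends, on a round flange 66 mm across, 6 mm thick; 120 mm tall in all, about 150 g. Origin: centre of the flange's underside; z up the tube. At the start second from the bottom of the nest. Flange lies on the next narrower one's flange, whose tube passes up through it and shows 9 mm above its mouth.
- nozzle_wide: wide steel filler nozzle: round tube 44 mm outside, 40 mm bore open at both ends, on a round flange 66 mm across, 6 mm thick; 105 mm tall in all, about 180 g. Origin: centre of the flange's underside; z up the tube. At the start third from the bottom of the nest. Flange lies on the next narrower one's flange, whose tube passes up through it and shows 9 mm above its mouth.
- nozzle_widest: widest steel filler nozzle: round tube 54 mm outside, 50 mm bore open at both ends, on a round flange 66 mm across, 6 mm thick; 90 mm tall in all, about 200 g. Origin: centre of the flange's underside; z up the tube. At the start outermost and topmost of the nest. Flange lies on the next narrower one's flange, whose tube passes up through it and shows 9 mm above its mouth.
- post_narrow: fixed upright steel post for the narrow nozzle, 12 mm thick, 75 mm high, the top 20 mm rounded to a blunt nose; stands on the nozzle board. Origin: centre of its foot, at the board's top face; z up. 8 mm thinner than the bore of its own nozzle, too thick for any narrower one.
- post_medium: fixed upright steel post for the medium nozzle, 22 mm thick, 75 mm high, the top 20 mm rounded to a blunt nose; stands on the nozzle board. Origin: centre of its foot, at the board's top face; z up. 8 mm thinner than the bore of its own nozzle, too thick for any narrower one.
- post_wide: fixed upright steel post for the wide nozzle, 32 mm thick, 75 mm high, the top 20 mm rounded to a blunt nose; stands on the nozzle board. Origin: centre of its foot, at the board's top face; z up. 8 mm thinner than the bore of its own nozzle, too thick for any narrower one.
- post_widest: fixed upright steel post for the widest nozzle, 42 mm thick, 75 mm high, the top 20 mm rounded to a blunt nose; stands on the nozzle board. Origin: centre of its foot, at the board's top face; z up. 8 mm thinner than the bore of its own nozzle, too thick for any narrower one.
- nozzle_board: fixed white plastic board, 185 mm square, top face 18 mm above the table, carrying the four posts in two rows, 86 by 90 mm apart, in any arrangement. Origin: centre of its underside; x and y along its sides.
- drip_tray: fixed grey drip tray, 116 mm square, floor 6 mm above the table, with a steel wire guard rail 108 mm square round it whose top is 37 mm above the table. Origin: centre of its underside; x and y along its sides. The nest stands in it.

How it is judged (in metres and radians):
At the end, for the whole second after the job is handed in: Each of the four nozzles stands over the post of its own size: axis within 8 mm of the post's, flange underside less than 4 mm above the board, tilted less than 0.06 rad, at rest and let go (horizontal distance between nozzle_narrow and post_narrow below 0.008 m and z of nozzle_narrow in the frame of post_narrow below 0.004 m and angle between each of nozzle_narrow, nozzle_medium, nozzle_wide, nozzle_widest's own z axis and vertical below 0.06 rad and linear speed of each of nozzle_narrow, nozzle_medium, nozzle_wide, nozzle_widest below 0.02 m/s and contact force between each of nozzle_narrow, nozzle_medium, nozzle_wide, nozzle_widest and the fingers below 0.1 N and horizontal distance between nozzle_medium and post_medium below 0.008 m and z of nozzle_medium in the frame of post_medium below 0.004 m and horizontal distance between nozzle_wide and post_wide below 0.008 m and z of nozzle_wide in the frame of post_wide below 0.004 m and horizontal distance between nozzle_widest and post_widest below 0.008 m and z of nozzle_widest in the frame of post_widest below 0.004 m); the robot touches nothing.
It fails at once if a nozzle is dropped (falls free faster than 0.7 m/s, as from more than about 25 mm) ((contact force between nozzle_narrow and the fingers below 0.05 N and linear speed of nozzle_narrow above 0.7 m/s) or (contact force between nozzle_medium and the fingers below 0.05 N and linear speed of nozzle_medium above 0.7 m/s) or (contact force between nozzle_wide and the fingers below 0.05 N and linear speed of nozzle_wide above 0.7 m/s) or (contact force between nozzle_widest and the fingers below 0.05 N and linear speed of nozzle_widest above 0.7 m/s)).
It fails at once if a nozzle is toppled (angle between any of nozzle_narrow, nozzle_medium, nozzle_wide, nozzle_widest's own z axis and vertical above 0.8 rad).
It also fails if it takes over 115 s, if anything falls off the work surface, if the arm or the gripper's body presses on something with over 40 N, if the wrist force passes 120 N, or if a joint passes its speed limit or range.

## Working session

There is one attempt and no reset: what is moved stays moved. The work goes in short steps, Python scripts to look and compute and a tool call to move; the robot and the scene stay as the last step left them, time stands still between calls to the robot, and variables do not carry over. Pictures are saved under pics/ and viewed, at most 15 in all, crops included, and the job is handed in when it is done.

Besides the shell and the picture viewer there is one more tool, called after "Emit:" in YAML: its name, and indented under it one key for each argument. apply_moves: Moves the arm, as the interface text tells. Its arguments: {"type":"object","properties":{"increments":{"type":"array","items":{"type":"number"}},"force":{"type":"number"}},"required":["increments"]}

```bash
ls; mkdir -p pics; cat > h.py <<'E'
from rig import ctrl
import numpy as np, cv2
from scipy.spatial.transform import Rotation as R
def Rq(q): return R.from_quat([q[1],q[2],q[3],q[0]]).as_matrix()
def cam(name):
    s=ctrl.get_state(); c=ctrl.camera(name)
    K=np.array(c['intrinsics'])
    if name=='wrist':
        T=np.array(c['T_tool_cam']); Rt=Rq(s['orientation'])
        Rc=Rt@T[:3,:3]; eye=Rt@T[:3,3]+np.array(s['eef_pos'])
    else:
        eye=np.array(c['eye']); a=np.array(c['attitude'],float)
        Rc=a[:3,:3] if a.ndim==2 else Rq(a)
    return c,K,Rc,eye
def ray(K,Rc,u,v):
    d=np.array([(u-K[0,2])/K[0,0],-(v-K[1,2])/K[1,1],-1.0]); return Rc@d
def onz(K,Rc,eye,u,v,z):
    d=ray(K,Rc,u,v); return eye+d*(z-eye[2])/d[2]
def proj(K,Rc,eye,p):
    q=Rc.T@(np.array(p,float)-eye); return K[0,0]*q[0]/-q[2]+K[0,2],K[1,1]*-q[1]/-q[2]+K[1,2]
def save(c,n): cv2.imwrite('pics/'+n,cv2.cvtColor(c['color'],cv2.COLOR_RGB2BGR))
E
python3 - <<'E'
from h import *
s=ctrl.get_state(); print(s, ctrl.grip_point_offset)
for n in ['top','side','wrist']:
    c,K,Rc,e=cam(n); save(c,n+'0.png'); print(n,[k for k in c],K.tolist(),Rc.round(3).tolist(),e.round(1), c.get('distortion'))
E
```

```text
pics
{'t': 0.0, 'joint_positions': array([ 1.18041097e+00,  4.91596788e-01,  1.55945777e+00, -4.00094466e-05,
        1.09167945e+00, -1.05634532e-01]), 'dq': array([ 0.0012728 ,  0.00257678,  0.00071034, -0.00143567, -0.00154128,
       -0.00131772]), 'effort': array([ 6.61408994e-04, -6.18437290e+01, -2.61599278e+01,  1.60327721e-05,
        3.82742583e-03, -1.24767840e-05]), 'eef_pos': array([175.4958718 , 599.62173215, 230.70173996]), 'orientation': array([-1.22883411e-04,  1.41885729e-01,  9.89882879e-01, -5.57573459e-04]), 'force': array([0.05871939, 0.41588104, 0.11625019]), 'moment': array([-0.03886367, -0.012377  ,  0.02088812]), 'finger_force': 0.0, 'width': 85.21766720567416} 18.700000000000003
top ['color', 'intrinsics', 'eye', 'attitude'] [[620.0561474766484, 0.0, 323.5927006635919], [0.0, 620.0561474766484, 238.6309082479485], [0.0, 0.0, 1.0]] [[0.02, 0.986, -0.163], [-1.0, 0.016, -0.02], [-0.017, 0.164, 0.986]] [ 348.2 -210.5  887.1] None
side ['color', 'intrinsics', 'eye', 'attitude'] [[609.0316078534249, 0.0, 308.1772743969848], [0.0, 609.0316078534249, 236.390172588656], [0.0, 0.0, 1.0]] [[1.0, 0.021, -0.013], [-0.023, 0.581, -0.814], [-0.009, 0.814, 0.581]] [ 443.8 -940.4  587.9] None
wrist ['color', 'intrinsics', 'T_tool_cam'] [[355.8179970081043, 0.0, 321.2493774131646], [0.0, 355.8179970081043, 239.0952669214219], [0.0, 0.0, 1.0]] [[0.281, -0.909, -0.307], [0.96, 0.266, 0.09], [-0.001, -0.32, 0.947]] [ 95.3 623.3 374.2] None
```

View pics/top0.png

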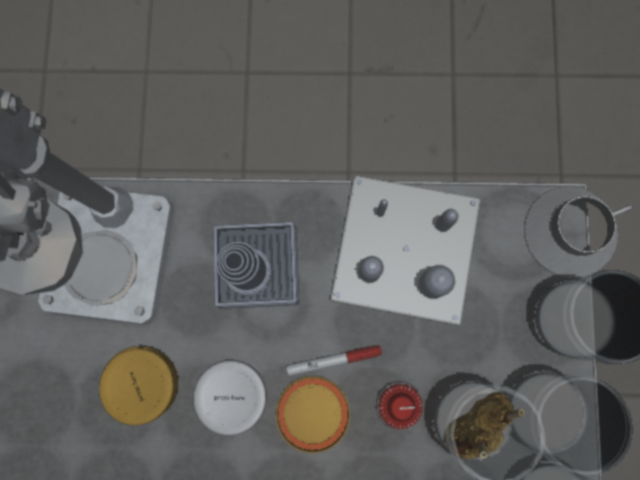

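View pics/side0.png

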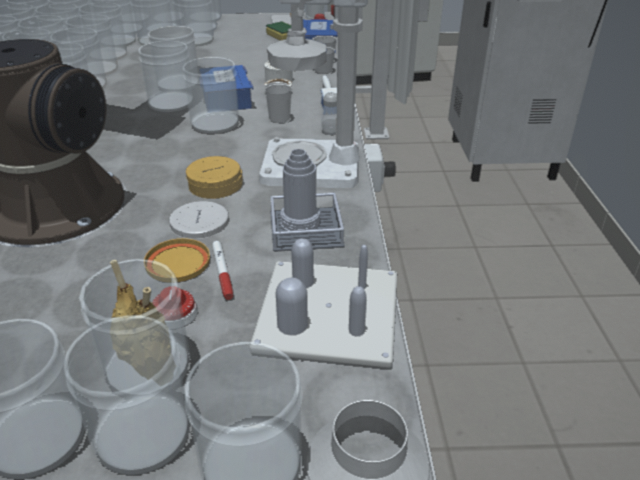

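The top view shows the nest at about (235,262) in the tray, and the board spanning corners (358,178), (480,198), (460,324), (332,299). Posts in the top view: narrow (381,207), medium (446,217), wide (369,268), widest (437,280). The side view agrees.

```bash
python3 - <<'E'
from h import *
c,K,Rc,e=cam('top'); im=c['color']
hsv=cv2.cvtColor(im,cv2.COLOR_RGB2HSV)
print(im[250,345],im[240,406],im[268,369],im[283,440],im[217,446],im[207,381], im[255,320])
m=((im.min(2)>150)).astype(np.uint8); m[:, :325]=0; m[330:]=0; m[:,490:]=0
n,l,st,_=cv2.connectedComponentsWithStats(m); i=1+st[1:,4].argmax(); m=(l==i).astype(np.uint8)
cn=max(cv2.findContours(m,0,2)[0],key=cv2.contourArea); h=cv2.convexHull(cn)
P=np.float32([onz(K,Rc,e,u,v,18)[:2] for u,v in h[:,0]])
r=cv2.minAreaRect(P); print('board',r)
b=cv2.fillConvexPoly(np.zeros_like(m),h,1)&(1-m)
b=cv2.erode(b,np.ones((2,2),np.uint8))
n,l,st,ce=cv2.connectedComponentsWithStats(b)
for j in range(1,n):
    if st[j,4]>30: print(st[j],ce[j],onz(K,Rc,e,*ce[j],70)[:2].round(1))
for z,(u,v) in [(141,(233,261))]: print('nest',onz(K,Rc,e,u,v,z))
a=cv2.resize(im[195:335,195:495],None,fx=2.6,fy=2.6,interpolation=cv2.INTER_CUBIC)
c['color']=a; save(c,'crop1.png')
E
```

```text
[168 171 172] [167 171 172] [120 125 135] [125 130 141] [78 80 85] [65 67 70] [95 97 98]
board ((479.66851806640625, -309.21417236328125), (179.1621856689453, 178.47007751464844), 80.06869506835938)
[373 199  16  19 184] [381.30434783 208.50543478] [ 525.7 -270.4]
[432 209  28  24 440] [445.72727273 220.50909091] [ 510.7 -356.5]
[355 256  29  28 587] [369.79216354 269.30834753] [ 443.3 -255.5]
[ 415  265   41   35 1072] [435.13899254 281.62220149] [ 428.5 -341.6]
nest [442.25776161 -85.43185899 141.        ]
```

View pics/crop1.png

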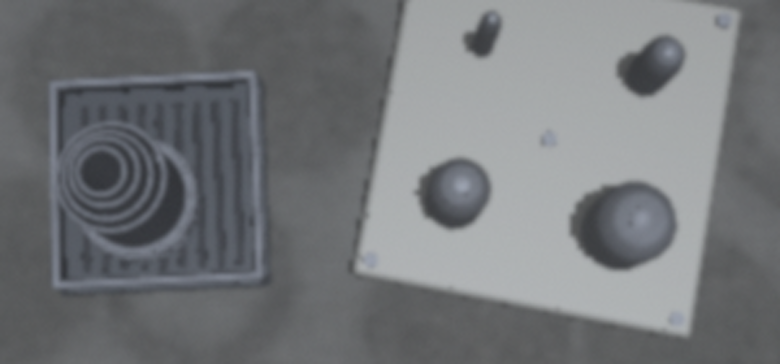

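The crop shows the nest mouth at about pixel (233,260) and the post noses cleanly. A tall filler machine stands between the start pose and the nest, so I need to place it before moving.

```bash
python3 - <<'E'
from h import *
from scipy.optimize import nnls
ct,Kt,Rt,et=cam('top'); cs,Ks,Rs,es=cam('side')
print('col base top/side',onz(Kt,Rt,et,117,208,25),onz(Ks,Rs,es,345,158,25))
print('plate corners',[onz(Kt,Rt,et,*p,20)[:2].round() for p in [(63,192),(170,195),(148,322),(42,304)]],[onz(Ks,Rs,es,*p,20)[:2].round() for p in [(268,138),(357,184),(260,182)]])
# column silhouette in side: world x,y vertical line at base; heights at image top
b=onz(Ks,Rs,es,345,158,25)
for z in (100,200,300,400,500): print(z,[tuple(np.round(proj(*k,[b[0],b[1],z]))) for k in((Ks,Rs,es),(Kt,Rt,et))])
def tri(p,q):
    d1=ray(Kt,Rt,*p);d2=ray(Ks,Rs,*q);A=np.c_[d1,-d2];t=np.linalg.lstsq(A,es-et,rcond=None)[0];return (et+d1*t[0]+es+d2*t[1])/2,np.linalg.norm(et+d1*t[0]-es-d2*t[1])
print('head',tri((40,250),(297,50)))
for n,p,q in [('narrow',(383.5,202.7),(363,250)),('medium',(451.5,215),(358,294)),('wide',(372.7,266.2),(302,248)),('widest',(440,277.7),(291,290)),('nest',(233.5,260.4),(297,151))]:
    print(n,tri(p,q), onz(Kt,Rt,et,*p,141 if n=='nest' else 90)[:2].round(1))
c,K,R_,e=cam('wrist'); print('TCP px',proj(K,R_,e,ctrl.get_state()['eef_pos']))
E
```

```text
col base top/side [530.31955531 103.59927819  25.        ] [534.0511172 107.2181337  25.       ]
plate corners [array([554., 186.]), array([552.,  30.]), array([370.,  50.]), array([392., 201.])] [array([381., 210.]), array([550.,  16.]), array([372.,  30.])]
100 [(np.float64(346.0), np.float64(122.0)), (np.float64(95.0), np.float64(193.0))]
200 [(np.float64(348.0), np.float64(70.0)), (np.float64(62.0), np.float64(173.0))]
300 [(np.float64(349.0), np.float64(12.0)), (np.float64(18.0), np.float64(145.0))]
400 [(np.float64(351.0), np.float64(-53.0)), (np.float64(-43.0), np.float64(108.0))]
500 [(np.float64(353.0), np.float64(-126.0)), (np.float64(-131.0), np.float64(53.0))]
head (array([441.80708383, 105.96201469, 237.4331954 ]), np.float64(6.841885130335017))
narrow (array([ 530.00753245, -272.06501719,   85.98109262]), np.float64(0.2762378216429131)) [ 529.2 -271.8]
medium (array([ 515.19099312, -361.59615291,   84.33780944]), np.float64(0.301133557431964)) [ 514.2 -360.5]
wide (array([ 446.13083696, -258.63622177,   81.56589874]), np.float64(0.11862755830451036)) [ 445.  -258.1]
widest (array([ 431.75395474, -346.3289108 ,   80.39589231]), np.float64(1.849774738577534)) [ 431.7 -344.6]
nest (array([442.26049461, -86.39722779, 143.04514412]), np.float64(0.9602203585391939)) [443. -86.]
TCP px (np.float64(321.2573188699479), np.float64(312.14926312795))
```

View pics/wrist0.png

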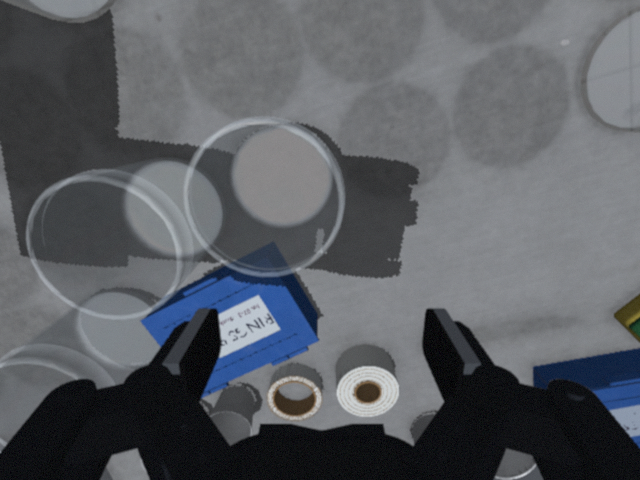

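The wrist view shows the pads at about (205,330) and (437,330), with nothing of the filler in sight. I need the filler's height, so I will look closely at it in the top and side views.

```bash
python3 - <<'E'
from h import *
a=cv2.imread('pics/top0.png')[70:330,0:190]; b=cv2.imread('pics/side0.png')[0:190,230:430]
a=cv2.resize(a,None,fx=2.2,fy=2.2,interpolation=2); b=cv2.resize(b,(370,352),interpolation=2)
o=np.zeros((572,790,3),np.uint8); o[:a.shape[0],:a.shape[1]]=a; o[:352,420:790]=b
o=np.uint8(255*(o/255.)**.6); cv2.imwrite('pics/fill.png',o)
E
```

```text
(no output)
```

View pics/fill.png

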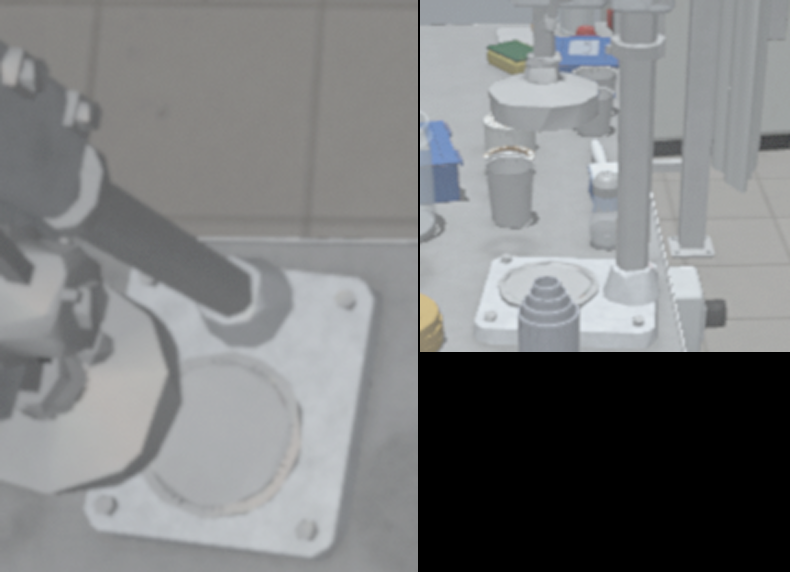

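The filler's column carries a clamp and head above z of about 300, and it sits on the direct swing route. I will rise straight up where I am and look for its top from above.

Emit:
apply_moves:
  increments: [0,0,-0.02,0,1,0,0,-0.04,0,1,0,0,-0.04,0,1,0,0,-0.04,0,1,0,0,-0.04,0,1,0,0,-0.04,0,1,0,0,-0.04,0,1,0,0,-0.04,0,1]
  force: 40

```text
t: 1.02
eef_pos: [175.3, 599.2, 533.6]
orientation: [0.0, 0.142, 0.99, 0.0]
force: [-0.2, 0.8, -0.8]
width: 85.7
finger_force: 0.0
```

Emit:
apply_moves:
  increments: [0,0,-0.04,0,1,0,0,-0.04,0,1,0,0,-0.04,0,1,0,0,-0.02,0,1,0,0,0,0,1]

```text
t: 1.43
eef_pos: [175.3, 599.2, 675.3]
orientation: [0.001, 0.142, 0.99, 0.003]
force: [-0.9, 0.4, 0.3]
width: 85.5
finger_force: 0.0
```

```bash
python3 - <<'E'
from h import *
s=ctrl.get_state(); print(s['t'],s['eef_pos'],s['joint_positions'],s['force'])
q0=[.4916,1.5595]; r0=np.sqrt(np.hypot(175.5,599.6)**2-66**2); z0=230.7
q=s['joint_positions']; r1=np.sqrt(np.hypot(*s['eef_pos'][:2])**2-66**2)
A=[];b=[]
for (a,c,r,z) in [(q0[0],q0[1],r0,z0),(q[1],q[2],r1,s['eef_pos'][2])]:
    A+=[[np.sin(a),np.sin(a+c),1,0],[np.cos(a),np.cos(a+c),0,1]]; b+=[r,z]
print(np.linalg.lstsq(np.array(A),b,rcond=None))
c,K,Rc,e=cam('wrist'); save(c,'w1.png'); print(e,proj(K,Rc,e,[532,105,350]),proj(K,Rc,e,[442,105,350]))
E
```

```text
1.4333 [175.33959087 599.15036111 675.34505599] [ 1.18033216e+00  4.63776192e-01  4.72230025e-01  2.42387785e-05
  2.19851571e+00 -1.05572217e-01] [-0.87494338  0.35018973  0.34941538]
(array([-1430.74408232,   438.78730575,   907.48394642,  1694.75456956]), array([], dtype=float64), np.int32(4), array([2.18842052, 1.69967245, 0.56726407, 0.01185989]))
[ 94.66425287 621.7063408  818.61540575] (np.float64(105.99375411178619), np.float64(459.3184157888163)) (np.float64(80.77671286440048), np.float64(420.7361735786683))
```

Emit:
apply_moves:
  increments: [-0.03,-0.02,0,0,1,-0.034,-0.022,0,0,1,-0.034,-0.022,0,0,1,-0.034,-0.022,0,0,1,-0.034,-0.022,0,0,1,-0.034,-0.022,0,0,1,0,0,0,0,1]

```text
t: 2.07
eef_pos: [334.2, 414.7, 670.3]
orientation: [0.0, 0.145, 0.989, -0.001]
force: [-0.6, -0.2, 0.2]
width: 85.4
finger_force: 0.0
```

```bash
python3 - <<'E'
from h import *
s=ctrl.get_state(); print(s['t'],s['eef_pos'],s['joint_positions'],s['force'])
c,K,Rc,e=cam('wrist'); save(c,'w2.png'); print(e)
for z in (250,350,450): print(proj(K,Rc,e,[532,105,z]),proj(K,Rc,e,[442,105,z]))
E
```

```text
2.0667 [334.21127857 414.66037347 670.28251421] [ 7.68902865e-01  2.55346135e-01  8.10755533e-01 -1.28668777e-03
  2.07662801e+00 -5.12321299e-01] [-0.55635199 -0.15758364  0.23854317]
[254.04657086 438.79892788 813.58113839]
(np.float64(190.04122246214277), np.float64(327.6236944585827)) (np.float64(169.5161328184752), np.float64(284.85381225468973))
(np.float64(167.58429970365742), np.float64(363.27038281885905)) (np.float64(142.19990651231976), np.float64(314.691434183228))
(np.float64(135.89344491242292), np.float64(413.57442655464035)) (np.float64(102.93494406923432), np.float64(357.58070780705333))
```

View pics/w2.png

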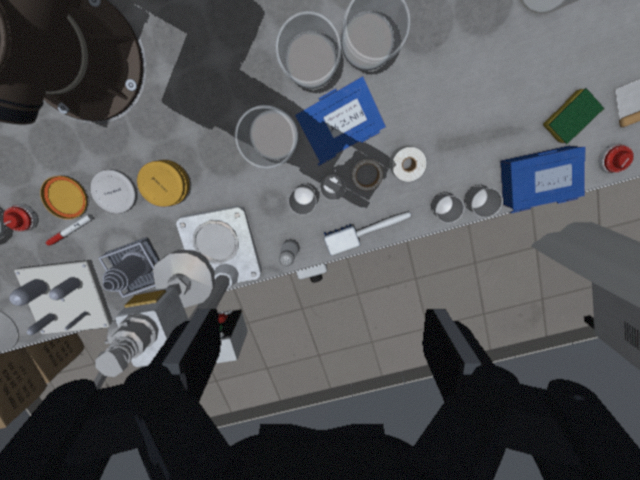

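The wrist view shows the disc at (185,275) and a motor cap near (125,350), which puts the top of the head at about z = 450. At z = 670 and x near 410, I clear both the head and the column on the robot side.

Emit:
apply_moves:
  increments: [-0.0186,-0.029,0,0,1,-0.0186,-0.029,0,0,1,-0.0186,-0.029,0,0,1,-0.0186,-0.029,0,0,1,-0.0186,-0.029,0,0,1,-0.0186,-0.029,0,0,1,-0.0186,-0.029,0,0,1,-0.0186,-0.029,0,0,1]

```text
t: 2.78
eef_pos: [408.4, 153.7, 670.2]
orientation: [-0.001, 0.141, 0.99, -0.0]
force: [0.1, -0.2, 0.6]
width: 85.8
finger_force: 0.0
```

Emit:
apply_moves:
  increments: [-0.0097,-0.0323,0,0,1,-0.0097,-0.0323,0,0,1,-0.0097,-0.0323,0,0,1,-0.0097,-0.0323,0,0,1,-0.0097,-0.0323,0,0,1,-0.0097,-0.0323,0,0,1,-0.0097,-0.0323,0,0,1]

```text
t: 3.37
eef_pos: [410.1, -82.4, 670.2]
orientation: [-0.001, 0.141, 0.99, 0.0]
force: [0.9, 0.2, -0.2]
width: 85.4
finger_force: 0.0
```

Emit:
apply_moves:
  increments: [-0.016,0.005,0,0,1,-0.016,0.005,0,0,1,0,0,0,0,1]

```text
t: 3.62
eef_pos: [446.2, -81.4, 668.6]
orientation: [-0.002, 0.142, 0.99, 0.001]
force: [0.3, -0.5, -1.3]
width: 85.2
finger_force: 0.0
```

Emit:
apply_moves:
  increments: [0,0,0.03,0,1,0,0,0.04,0,1,0,0,0.04,0,1,0,0,0.04,0,1,0,0,0.04,0,1,0,0,0.04,0,1,0,0,0.04,0,1,0,0,0.04,0,1]

```text
t: 4.28
eef_pos: [442.6, -79.6, 358.9]
orientation: [-0.0, 0.141, 0.99, 0.0]
force: [1.7, -0.7, -0.5]
width: 85.5
finger_force: 0.0
```

Emit:
apply_moves:
  increments: [0,0,0.03,0,1,0,0,0.03,0,1,0,0,0.01,0,1,0,0,0,0,1,0,0,0,0,1]

```text
t: 4.7
eef_pos: [443.5, -80.2, 290.9]
orientation: [-0.0, 0.141, 0.99, 0.0]
force: [0.1, 0.4, 0.5]
width: 85.3
finger_force: 0.0
```

```bash
python3 - <<'E'
from h import *
s=ctrl.get_state(); print(s['t'],s['eef_pos'],s['orientation'],s['joint_positions'],s['force'])
c,K,Rc,e=cam('wrist'); save(c,'w3.png'); print(e, proj(K,Rc,e,[443,-86,141]),proj(K,Rc,e,[443,-86,114]))
E
```

```text
4.7 [443.47799642 -80.22058549 290.91968175] [-4.96814597e-04  1.41328224e-01  9.89962654e-01  1.73777697e-04] [-3.25797309e-01  1.74279253e-01  1.87788358e+00  1.80298358e-04
  1.09047027e+00 -1.61307103e+00] [0.08238052 0.39266521 0.54361264]
[363.28757197 -56.90133199 434.33875445] (np.float64(314.478465024331), np.float64(223.3985231176487)) (np.float64(314.9887107685031), np.float64(215.33194996347726))
```

View pics/w3.png

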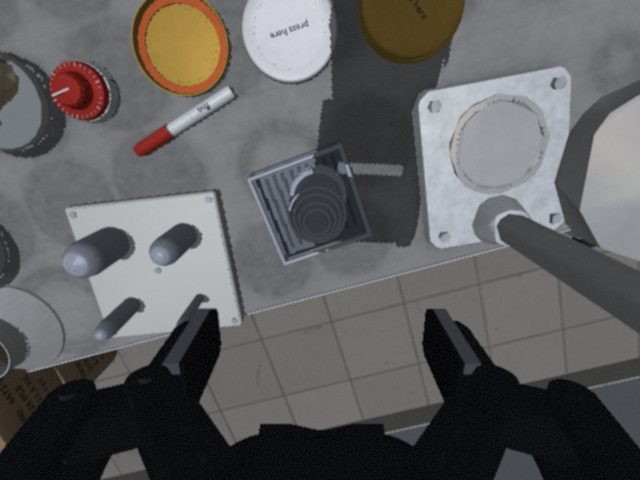

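The wrist view shows the nest mouth at about (316,225), close to the predicted (314,223). I will measure the rings precisely there, and the posts visible in the same picture.

```bash
python3 - <<'E'
from h import *
c,K,Rc,e=cam('wrist'); g=cv2.cvtColor(c['color'],cv2.COLOR_RGB2GRAY)
x0,y0,f=270,165,6
a=cv2.resize(g[y0:y0+100,x0:x0+100],None,fx=f,fy=f,interpolation=2)
for lo,hi in [(9,14),(14,19),(19,24),(25,32)]:
    k=cv2.HoughCircles(cv2.GaussianBlur(a,(9,9),0),cv2.HOUGH_GRADIENT,1,100,param1=60,param2=15,minRadius=lo*f,maxRadius=hi*f)
    if k is not None:
        for u,v,r in k[0][:2]:
            U,V=x0+u/f,y0+v/f; print(lo,U,V,r/f,[onz(K,Rc,e,U,V,z)[:2].round(1).tolist() for z in (141,132,123,114)])
cv2.imwrite('pics/nestz.png',cv2.convertScaleAbs(a,alpha=1.6))
E
```

```text
(no output)
```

View pics/nestz.png

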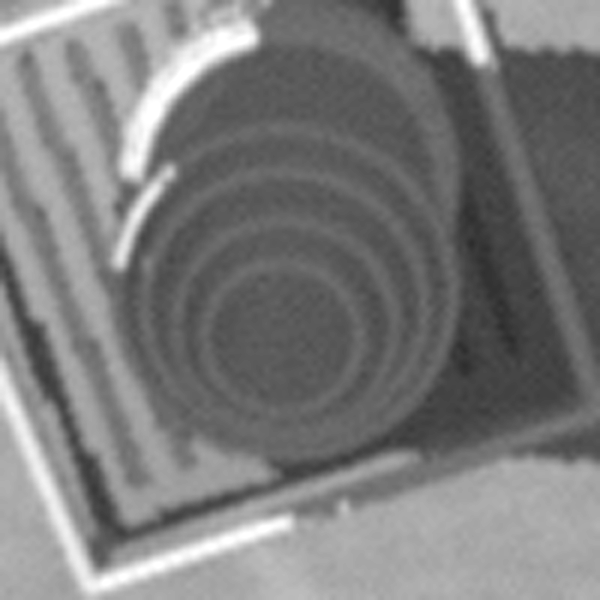

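Reading the zoomed crop, the narrow mouth centre is at (317.3,221.1) and the widest rim centre is at (319.2,213.7). Next I go over the board in the same attitude to measure the posts through the same camera.

Emit:
apply_moves:
  increments: [-0.012,-0.026,0,0,1,-0.0125,-0.0265,0,0,1,-0.0125,-0.0265,0,0,1,-0.0125,-0.0265,0,0,1,-0.0125,-0.0265,0,0,1,-0.0125,-0.0265,0,0,1,-0.0125,-0.0265,0,0,1,-0.0125,-0.0265,0,0,1]

```text
t: 5.47
eef_pos: [480.1, -313.4, 292.3]
orientation: [0.001, 0.142, 0.99, -0.0]
force: [-0.6, 0.1, 0.3]
width: 85.1
finger_force: 0.0
```

Emit:
apply_moves:
  increments: [0,0,0,0,1,0,0,0,0,1,0,0,0,0,1]

```text
t: 5.72
eef_pos: [479.8, -311.5, 291.6]
orientation: [0.0, 0.142, 0.99, -0.0]
force: [0.6, 1.3, -0.4]
width: 85.4
finger_force: 0.0
```

```bash
python3 - <<'E'
from h import *
import json
s=ctrl.get_state(); print(s['t'],s['eef_pos'],s['orientation'])
c,K,Rc,e=cam('wrist'); save(c,'w4.png')
json.dump(dict(K=K.tolist(),R=Rc.tolist(),e=e.tolist()),open('w4.json','w'))
for p in [(530,-272),(515,-361.5),(446,-258.6),(431.7,-346)]: print(np.round(proj(K,Rc,e,[*p,90]),1),np.round(proj(K,Rc,e,[*p,18]),1))
im=c['color'][40:360,150:490]; c['color']=np.uint8(255*(cv2.resize(im,None,fx=1.8,fy=1.8,interpolation=2)/255.)**.8); save(c,'w4z.png')
E
```

```text
5.7167 [ 479.80313336 -311.49558769  291.60176605] [ 2.94774166e-04  1.41934740e-01  9.89875972e-01 -5.64383484e-05]
[371.8 242.8] [363.8 223.2]
[284.4 252.5] [290.1 231.6]
[364.6 159. ] [357.3 152.2]
[272.6 170.5] [280.7 161.8]
```

View pics/w4z.png

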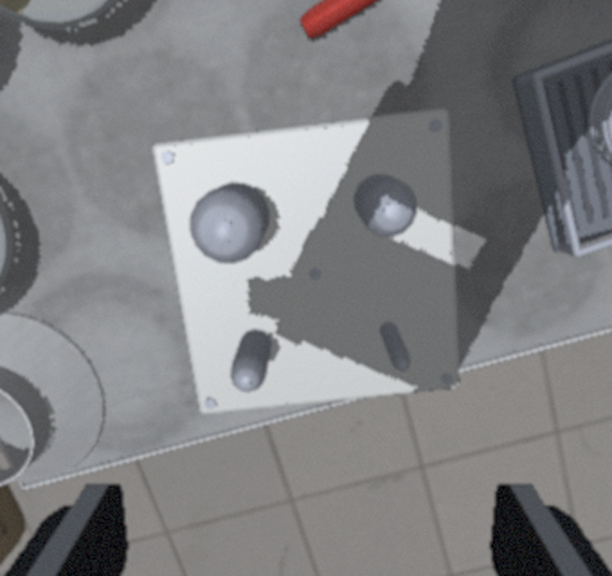

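The picture shows four posts. Widest has its nose at zoom (230,223), wide at (386,206), medium with its tip at (248,376), and narrow with its tip at (400,361). The board corners are at (153,147), (448,110), (458,388) and (202,412).

```bash
python3 - <<'E'
from h import *
import json
d=json.load(open('w4.json')); K,Rc,e=map(np.array,(d['K'],d['R'],d['e']))
f=lambda p,z: onz(K,Rc,e,150+p[0]/1.8,40+p[1]/1.8,z)[:2]
C=np.array([f(p,18) for p in [(153,147),(448,110),(458,388),(202,412)]]); print(C.round(1),'ctr',C.mean(0).round(1),[round(float(np.linalg.norm(C[i]-C[i-1])),1) for i in range(4)])
P={}
for n,p,z in [('widest',(230,223),75),('wide',(386,206),78),('medium',(248,376),81),('narrow',(400,361),86)]:
    P[n]=f(p,z); print(n,P[n].round(1))
D=lambda a,b: round(float(np.linalg.norm(P[a]-P[b])),1)
print('mean',np.mean(list(P.values()),0).round(1),D('widest','wide'),D('medium','narrow'),D('widest','medium'),D('wide','narrow'))
ax=P['wide']-P['widest']+P['narrow']-P['medium']; print(np.degrees(np.arctan2(ax[1],ax[0])))
ax=P['narrow']-P['wide']+P['medium']-P['widest']; print(np.degrees(np.arctan2(ax[1],ax[0])))
# nest from earlier picture pose
s=Rq([-4.97e-4,.141328,.98996,1.7e-4]); e3=np.array([363.29,-56.90,434.34])
print('nest',onz(K,Rc,e3,317.3,221.1,141),onz(K,Rc,e3,319.2,213.7,114))
E
```

```text
[[ 375.7 -380.9]
 [ 406.  -201.3]
 [ 585.4 -233.3]
 [ 552.4 -410.9]] ctr [ 479.9 -306.6] [179.2, 182.1, 182.2, 180.6]
widest [ 428.4 -341.5]
wide [ 443.3 -256.6]
medium [ 515.1 -358.7]
narrow [ 529.3 -270.8]
mean [ 479.  -306.9] 86.2 89.0 88.4 87.1
80.43132994492646
-10.294614571760965
nest [442.16267449 -83.40641106 141.        ] [443.08133348 -82.12858752 114.        ]
```

Board posts in wrist-camera terms: widest (428.8,-342.8), wide (444,-256), medium (514.4,-358.5), narrow (529.2,-270.3). The nest is at (442.5,-83). I go back over the nest.

Emit:
apply_moves:
  increments: [0.0125,0.0261,0,0,1,0.0125,0.0261,0,0,1,0.0125,0.0261,0,0,1,0.0125,0.0261,0,0,1,0.0125,0.0261,0,0,1,0.0125,0.0261,0,0,1,0.0125,0.0261,0,0,1,0.0125,0.0261,0,0,1]

```text
t: 6.43
eef_pos: [441.7, -81.2, 291.7]
orientation: [0.001, 0.141, 0.99, -0.0]
force: [0.9, 0.1, -0.7]
width: 84.8
finger_force: 0.0
```

Emit:
apply_moves:
  increments: [0,0,0.03,0,1,0,0,0.03,0,1,0,0,0.03,0,1,0,0,0.02,0,1,0,0,0,0,1,0,0,0,0,1]

```text
t: 6.93
eef_pos: [442.3, -82.8, 181.4]
orientation: [-0.0, 0.141, 0.99, 0.0]
force: [-0.8, 0.6, 0.6]
width: 85.4
finger_force: 0.0
```

Emit:
apply_moves:
  increments: [0,0,0.03,0,1,0,0,0.03,0,1,0,0,0.025,0,1,0,0,0.018,0,1,0,0,0,0,1,0,0,0,0,0.4,0,0,0,0,0.4,0,0,0,0,0.4]

```text
t: 7.6
eef_pos: [443.4, -83.6, 79.8]
orientation: [0.001, 0.142, 0.99, -0.0]
force: [-0.2, -0.7, 0.1]
width: 60.0
finger_force: 0.0
```

Emit:
apply_moves:
  increments: [0,0,0,0,0.1,0,0,0,0,0.1,0,0,0,0,0.1,0,0,0,0,0.1,0,0,0,0,0.1]
  force: 40

```text
t: 8.02
eef_pos: [443.4, -83.7, 79.8]
orientation: [0.002, 0.142, 0.99, -0.0]
force: [-1.7, 0.2, 12.2]
width: 54.6
finger_force: 39.6
```

```bash
python3 - <<'E'
from h import *
s=ctrl.get_state(); print(s['t'],s['eef_pos'],s['width'],s['finger_force'],s['force'],s['moment'])
E
```

```text
8.0167 [443.4365385 -83.7215515  79.7884355] 54.60220272004488 39.614387601614 [-1.74938866  0.21803607 12.19085083] [0.27351423 0.10363876 0.03254152]
```

Grip on the widest is firm, at 54.6 mm and 40 N. I lift it straight off the nest.

Emit:
apply_moves:
  increments: [0,0,-0.005,0,0.1,0,0,-0.012,0,0.1,0,0,-0.018,0,0.1,0,0,-0.022,0,0.1,0,0,-0.022,0,0.1,0,0,-0.022,0,0.1,0,0,-0.022,0,0.1,0,0,-0.017,0,0.1]

```text
t: 8.68
eef_pos: [442.5, -83.4, 220.6]
orientation: [0.001, 0.142, 0.99, -0.0]
force: [0.2, 1.4, -2.2]
width: 54.5
finger_force: 42.7
```

Emit:
apply_moves:
  increments: [0,0,0,0,0.1,0,0,0,0,0.1]

```text
t: 8.85
eef_pos: [442.5, -83.4, 218.9]
orientation: [0.001, 0.142, 0.99, -0.0]
force: [-0.0, -0.7, -2.3]
width: 54.2
finger_force: 42.7
```

```bash
python3 - <<'E'
from h import *
s=ctrl.get_state(); print(s['t'],s['eef_pos'],s['width'],s['finger_force'],s['force'],s['moment'])
c,K,Rc,e=cam('wrist'); c2=cam('side')[0]
o=np.hstack([cv2.resize(c['color'],(480,360)),cv2.resize(c2['color'][40:400,200:500],(300,360))]); c['color']=o; save(c,'l1.png')
E
```

```text
8.85 [442.51961768 -83.4169711  218.9262311 ] 54.19306089835908 42.67771443352103 [-0.01033183 -0.68350726 -2.33265444] [-0.00905983  0.02228271 -0.03480214]
```

View pics/l1.png

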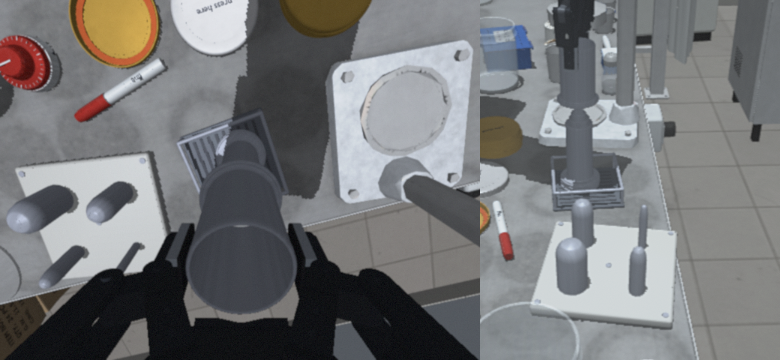

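The widest came off alone, with 2.3 N hanging load and the tube upright between the pads. The wide nozzle below is still standing. I carry it over to the thickest post.

Emit:
apply_moves:
  increments: [-0.005,-0.02,0,0,0.1,-0.008,-0.033,0,0,0.1,-0.008,-0.033,0,0,0.1,-0.008,-0.034,0,0,0.1,-0.008,-0.034,0,0,0.1,-0.008,-0.034,0,0,0.1,-0.008,-0.034,0,0,0.1,-0.0078,-0.0308,0,0,0.1]

```text
t: 9.62
eef_pos: [429.0, -344.9, 216.6]
orientation: [-0.001, 0.142, 0.99, 0.001]
force: [0.7, 0.5, -2.0]
width: 54.3
finger_force: 42.8
```

Emit:
apply_moves:
  increments: [0,0,0.01,0,0.1,0,0,0.02,0,0.1,0,0,0.02,0,0.1,0,0,0.012,0,0.1,0,0,0,0,0.1,0,0,0,0,0.1]

```text
t: 10.12
eef_pos: [429.6, -342.7, 154.9]
orientation: [-0.001, 0.142, 0.99, 0.001]
force: [-0.1, -0.2, -1.6]
width: 54.7
finger_force: 43.0
```

```bash
python3 - <<'E'
from h import *
s=ctrl.get_state(); print(s['t'],s['eef_pos'],s['width'],s['finger_force'],s['force'],s['moment'],s['orientation'])
c,K,Rc,e=cam('wrist'); save(c,'l2w.png'); c2=cam('side')[0]; save(c2,'l2s.png')
E
```

```text
10.1167 [ 429.55885405 -342.6831599   154.8851184 ] 54.68835700850223 42.977115623652935 [-0.08807287 -0.1584161  -1.56766689] [ 0.05894605 -0.05354482 -0.00347491] [-1.10495346e-03  1.41891402e-01  9.89881203e-01  9.01123393e-04]
```

Emit:
apply_moves:
  increments: [0,0,0.005,0,0.1,0,0,0.005,0,0.1,0,0,0.005,0,0.1,0,0,0.005,0,0.1,0,0,0.005,0,0.1,0,0,0,0,0.1]

```text
t: 10.72
eef_pos: [429.6, -342.9, 129.9]
orientation: [-0.001, 0.142, 0.99, 0.001]
force: [0.5, 0.9, -1.3]
width: 54.2
finger_force: 43.0
```

Emit:
apply_moves:
  increments: [0,0,0.006,0,0.1,0,0,0.006,0,0.1,0,0,0.006,0,0.1,0,0,0,0,0.1]

```text
t: 11.05
eef_pos: [429.5, -342.8, 111.7]
orientation: [-0.001, 0.142, 0.99, 0.001]
force: [-0.5, -0.4, -0.5]
width: 54.3
finger_force: 43.0
```

The nozzle is past the nose with no side load. I continue down to just above the board, then touch.

Emit:
apply_moves:
  increments: [0,0,0.008,0,0.1,0,0,0.01,0,0.1,0,0,0.01,0,0.1,0,0,0.006,0,0.1,0,0,0.002,0,0.1,0,0,0,0,0.1]

```text
t: 11.55
eef_pos: [429.7, -343.0, 76.2]
orientation: [-0.001, 0.142, 0.99, 0.0]
force: [-0.3, -0.2, -1.2]
width: 53.9
finger_force: 43.0
```

Emit:
apply_moves:
  increments: [0,0,0.001,0,0.1,0,0,0.001,0,0.1,0,0,0,0,0.1]

```text
t: 11.8
eef_pos: [430.0, -343.3, 75.2]
orientation: [0.0, 0.142, 0.99, -0.0]
force: [-0.1, 0.1, -1.3]
width: 54.2
finger_force: 43.0
```

Emit:
apply_moves:
  increments: [0,0,0.001,0,0.1,0,0,0.001,0,0.1,0,0,0,0,0.1]

```text
t: 12.05
eef_pos: [430.1, -343.4, 74.0]
orientation: [0.001, 0.142, 0.99, -0.0]
force: [-2.0, 0.6, 8.5]
width: 54.4
finger_force: 43.8
```

Emit:
apply_moves:
  increments: [0,0,0.001,0,0.1,0,0,0,0,0.1,0,0,0,0,0.1]

```text
t: 12.3
eef_pos: [430.1, -343.5, 73.9]
orientation: [0.001, 0.142, 0.99, -0.001]
force: [-5.5, 2.9, 20.9]
width: 54.1
finger_force: 44.7
```

Seated: contact came exactly at the predicted height. I open, rise straight and return over the nest.

Emit:
apply_moves:
  increments: [0,0,0,0,0.5,0,0,0,0,0.6,0,0,0,0,0.6,0,0,0,0,0.6,0,0,-0.01,0,0.6,0,0,-0.02,0,0.6,0,0,-0.03,0,0.6,0,0,-0.03,0,0.6]

```text
t: 12.97
eef_pos: [429.6, -342.9, 163.2]
orientation: [-0.001, 0.142, 0.99, 0.001]
force: [0.5, -0.5, 0.2]
width: 68.3
finger_force: 0.0
```

Emit:
apply_moves:
  increments: [0,0,-0.04,0,0.6,0,0,-0.02,0,0.6,0,0,0,0,0.6]

```text
t: 13.22
eef_pos: [430.9, -344.1, 227.2]
orientation: [0.003, 0.142, 0.99, -0.002]
force: [0.0, -0.3, -0.0]
width: 68.2
finger_force: 0.0
```

```bash
python3 - <<'E'
from h import *
s=ctrl.get_state(); print(s['t'],s['eef_pos'],s['width'],s['finger_force'],s['force'],s['moment'])
c,K,Rc,e=cam('wrist'); c2=cam('side')[0]
o=np.hstack([c['color'][60:420,100:540],c2['color'][60:420,200:500]]); c['color']=o; save(c,'l3.png')
for p in [(428.8,-342.8)]: print(proj(K,Rc,e,[*p,108]),proj(K,Rc,e,[*p,93]))
E
```

```text
13.2167 [ 430.93869226 -344.12902326  227.23325396] 68.15380576315361 0.0 [ 0.03364432 -0.25983977 -0.04570729] [-0.03958613  0.04929631  0.02706011]
(np.float64(322.5931759652824), np.float64(228.81128625231986)) (np.float64(322.5903740509992), np.float64(223.2739340492394))
```

View pics/l3.png

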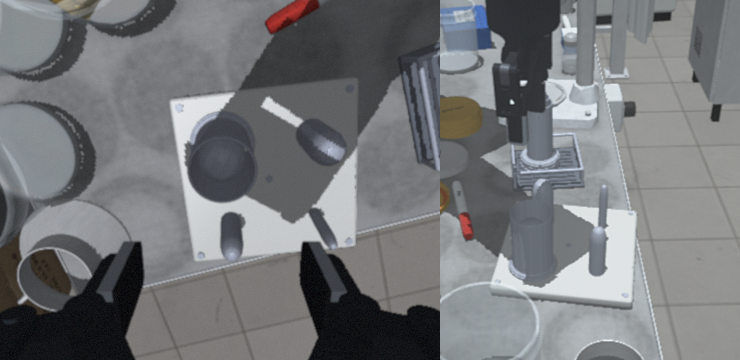

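The widest stands seated over its post. Next is the wide nozzle.

Emit:
apply_moves:
  increments: [0.0076,0.0315,0,0,0.5,0.0076,0.0317,0,0,0.5,0.0076,0.0317,0,0,0.5,0.0076,0.0317,0,0,0.5,0.0076,0.0317,0,0,0.5,0.0076,0.0317,0,0,0.5,0.0076,0.0317,0,0,0.5,0.0076,0.0317,0,0,0.5]

```text
t: 13.98
eef_pos: [441.9, -81.2, 220.9]
orientation: [-0.001, 0.142, 0.99, 0.0]
force: [1.0, -0.3, 0.5]
width: 64.4
finger_force: 0.0
```

Emit:
apply_moves:
  increments: [0,0,0,0,0.5,0,0,0,0,0.5,0,0,0,0,0.5]

```text
t: 14.23
eef_pos: [442.6, -83.0, 221.3]
orientation: [-0.001, 0.142, 0.99, 0.0]
force: [-0.3, -0.5, -0.4]
width: 64.0
finger_force: 0.0
```

```bash
python3 - <<'E'
from h import *
s=ctrl.get_state(); print(s['t'],s['eef_pos'],s['width'],s['dq'].round(3),s['orientation'])
c,K,Rc,e=cam('wrist')
im=c['color'][150:300,240:400]; c['color']=np.uint8(255*(cv2.resize(im,None,fx=4,fy=4,interpolation=2)/255.)**.7); save(c,'l4.png')
for z in (141,132,123): print(z,np.round((np.array(proj(K,Rc,e,[442.5,-83,z]))-[240,150])*4,1))
print(np.round((np.array(proj(K,Rc,e,[442.5+9.6,-83-2.8,141]))-[240,150])*4,1))
E
```

```text
14.2333 [442.57297805 -83.03588754 221.33661547] 63.95312995314538 [-0.025 -0.    -0.008  0.     0.001  0.001] [-6.78827881e-04  1.41598128e-01  9.89923986e-01  1.01736532e-04]
141 [324.7 401.8]
132 [324.6 383.7]
123 [324.6 366.8]
[324.7 457. ]
```

View pics/l4.png

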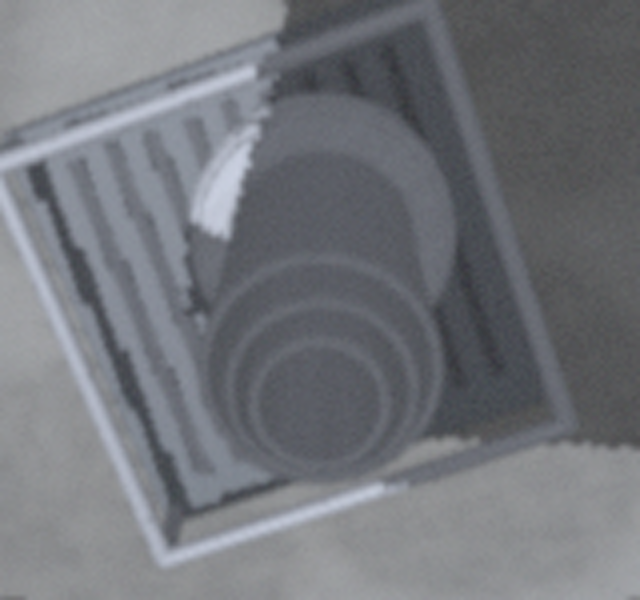

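The rims sit at zoom (320,402) and (325,366), matching the prediction to under 1 mm, so the nest has not shifted. I descend and grip the wide one.

Emit:
apply_moves:
  increments: [0,0,0.02,0,0.5,0,0,0.03,0,0.5,0,0,0.03,0,0.5,0,0,0.03,0,0.5,0,0,0.025,0,0.5,0,0,0.008,0,0.5,0,0,0,0,0.5,0,0,0,0,0.2]

```text
t: 14.95
eef_pos: [442.9, -83.6, 79.3]
orientation: [-0.0, 0.142, 0.99, 0.0]
force: [0.6, 0.2, 0.8]
width: 53.1
finger_force: 0.0
```

Emit:
apply_moves:
  increments: [0,0,0,0,-0.1,0,0,0,0,-0.1,0,0,0,0,-0.1,0,0,0,0,-0.1,0,0,0,0,-0.1,0,0,0,0,-0.1,0,0,0,0,-0.1]
  force: 40

```text
t: 15.53
eef_pos: [443.3, -83.2, 80.1]
orientation: [0.001, 0.142, 0.99, -0.0]
force: [-2.1, -2.7, 7.6]
width: 44.3
finger_force: 41.6
```

Emit:
apply_moves:
  increments: [0,0,-0.005,0,-0.1,0,0,-0.012,0,-0.1,0,0,-0.018,0,-0.1,0,0,-0.022,0,-0.1,0,0,-0.022,0,-0.1,0,0,-0.022,0,-0.1,0,0,-0.022,0,-0.1,0,0,-0.017,0,-0.1]

```text
t: 16.2
eef_pos: [442.6, -82.7, 221.1]
orientation: [0.001, 0.142, 0.99, -0.0]
force: [0.5, 0.1, -2.4]
width: 44.4
finger_force: 41.1
```

Emit:
apply_moves:
  increments: [0,0,0,0,-0.1,0,0,0,0,-0.1,0,0,0,0,-0.1]

```text
t: 16.45
eef_pos: [442.2, -82.7, 218.4]
orientation: [-0.0, 0.142, 0.99, 0.0]
force: [0.6, 0.8, -1.5]
width: 44.2
finger_force: 41.1
```

The wide one lifted alone. I carry it to its post.

Emit:
apply_moves:
  increments: [-0.0064,-0.0208,0,0,-0.1,-0.0088,-0.029,0,0,-0.1,-0.0088,-0.029,0,0,-0.1,-0.0088,-0.029,0,0,-0.1,-0.0088,-0.029,0,0,-0.1,-0.0088,-0.029,0,0,-0.1,0,0,0,0,-0.1]

```text
t: 17.03
eef_pos: [444.4, -260.3, 217.5]
orientation: [-0.001, 0.143, 0.99, -0.0]
force: [0.4, 0.7, -2.0]
width: 44.3
finger_force: 41.5
```

Emit:
apply_moves:
  increments: [0,0,0.01,0,-0.1,0,0,0.02,0,-0.1,0,0,0.016,0,-0.1,0,0,0.01,0,-0.1,0,0,0,0,-0.1,0,0,0,0,-0.1]

```text
t: 17.53
eef_pos: [444.4, -255.5, 162.4]
orientation: [-0.001, 0.142, 0.99, 0.001]
force: [0.7, -0.5, -1.8]
width: 43.8
finger_force: 41.5
```

Emit:
apply_moves:
  increments: [0,0,0.005,0,-0.1,0,0,0.005,0,-0.1,0,0,0.005,0,-0.1,0,0,0.005,0,-0.1,0,0,0,0,-0.1]

```text
t: 17.95
eef_pos: [444.2, -256.0, 142.2]
orientation: [-0.0, 0.142, 0.99, 0.0]
force: [0.0, -0.1, -2.5]
width: 44.5
finger_force: 41.5
```

Emit:
apply_moves:
  increments: [0,0,0.005,0,-0.1,0,0,0.005,0,-0.1,0,0,0.005,0,-0.1,0,0,0.005,0,-0.1,0,0,0.005,0,-0.1,0,0,0,0,-0.1]

```text
t: 18.45
eef_pos: [444.2, -256.0, 117.0]
orientation: [-0.001, 0.142, 0.99, 0.0]
force: [0.1, 0.8, -2.0]
width: 44.6
finger_force: 41.5
```

Emit:
apply_moves:
  increments: [0,0,0.007,0,-0.1,0,0,0.009,0,-0.1,0,0,0.009,0,-0.1,0,0,0.006,0,-0.1,0,0,0.003,0,-0.1,0,0,0,0,-0.1]

```text
t: 18.95
eef_pos: [444.3, -256.0, 83.1]
orientation: [-0.001, 0.142, 0.99, 0.0]
force: [0.1, -0.9, -1.3]
width: 44.4
finger_force: 41.5
```

Emit:
apply_moves:
  increments: [0,0,0.001,0,-0.1,0,0,0.001,0,-0.1,0,0,0,0,-0.1]

```text
t: 19.2
eef_pos: [444.6, -256.2, 82.1]
orientation: [0.0, 0.142, 0.99, -0.0]
force: [-0.5, 0.1, -2.2]
width: 44.3
finger_force: 41.5
```

Emit:
apply_moves:
  increments: [0,0,0.001,0,-0.1,0,0,0.001,0,-0.1,0,0,0,0,-0.1]

```text
t: 19.45
eef_pos: [444.6, -256.2, 80.2]
orientation: [0.0, 0.142, 0.99, -0.0]
force: [-0.2, -0.1, 0.0]
width: 44.0
finger_force: 41.6
```

Emit:
apply_moves:
  increments: [0,0,0.001,0,-0.1,0,0,0,0,-0.1,0,0,0,0,-0.1]

```text
t: 19.7
eef_pos: [444.7, -256.4, 80.0]
orientation: [0.001, 0.142, 0.99, -0.0]
force: [-3.4, 0.8, 13.3]
width: 43.9
finger_force: 42.3
```

Seated. I release, rise and go back for the medium.

Emit:
apply_moves:
  increments: [0,0,0,0,0.2,0,0,0,0,0.3,0,0,0,0,0.3,0,0,0,0,0.3,0,0,-0.01,0,0.3,0,0,-0.02,0,0.3,0,0,-0.03,0,0.3,0,0,-0.03,0,0.3]

```text
t: 20.37
eef_pos: [444.2, -255.9, 170.3]
orientation: [-0.001, 0.142, 0.99, 0.0]
force: [0.2, -0.5, -0.1]
width: 55.5
finger_force: 0.0
```

Emit:
apply_moves:
  increments: [0,0,-0.035,0,0.3,0,0,-0.02,0,0.3,0.01,0.0331,0,0,0.3,0.01,0.0331,0,0,0.3,0.01,0.0331,0,0,0.3,0.01,0.0331,0,0,0.3,0.0105,0.0333,0,0,0.3,0,0,0,0,0.3]

```text
t: 21.03
eef_pos: [441.6, -78.6, 224.8]
orientation: [-0.0, 0.14, 0.99, 0.0]
force: [0.7, -0.1, 1.5]
width: 55.1
finger_force: 0.0
```

Emit:
apply_moves:
  increments: [0,0,0,0,0.3,0,0,0,0,0.3]

```text
t: 21.2
eef_pos: [442.8, -83.2, 224.5]
orientation: [0.0, 0.142, 0.99, -0.0]
force: [0.8, 0.3, 0.1]
width: 55.6
finger_force: 0.0
```

```bash
python3 - <<'E'
from h import *
s=ctrl.get_state(); print(s['t'],s['eef_pos'],s['width'],s['orientation'])
c,K,Rc,e=cam('wrist'); t=cam('top')[0]
im=c['color'][150:300,240:400]; a=np.uint8(255*(cv2.resize(im,None,fx=3,fy=3,interpolation=2)/255.)**.7)
b=cv2.resize(t['color'][150:350,320:490],(306,360)); o=np.zeros((450,786,3),np.uint8); o[:,:480]=a;o[:360,480:]=b
c['color']=o; save(c,'l5.png')
for z in (141,132): print(z,np.round((np.array(proj(K,Rc,e,[442.5,-83,z]))-[240,150])*3,1))
E
```

```text
21.2 [442.78691992 -83.19796789 224.54341883] 55.57758728494039 [ 3.82352455e-04  1.41543112e-01  9.89932012e-01 -1.09949322e-04]
141 [244.  294.6]
132 [243.9 281.4]
```

View pics/l5.png

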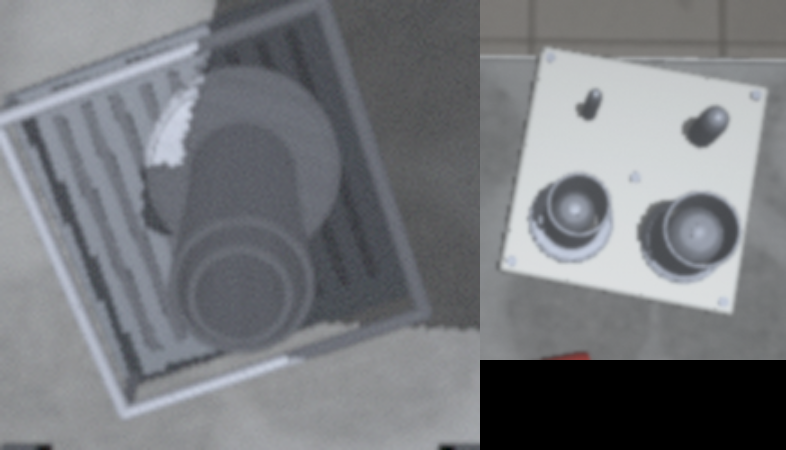

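The medium rim is at zoom (242,282), on prediction. The top view shows the two placed nozzles standing flat round their posts. I descend and grip the medium.

Emit:
apply_moves:
  increments: [0,0,0.02,0,0.3,0,0,0.03,0,0.3,0,0,0.03,0,0.3,0,0,0.03,0,0.3,0,0,0.025,0,0.3,0,0,0.009,0,0.3,0,0,0,0,0.3,0,0,0,0,0]

```text
t: 21.97
eef_pos: [442.8, -83.6, 80.4]
orientation: [-0.0, 0.142, 0.99, 0.0]
force: [0.5, -0.2, -0.5]
width: 45.0
finger_force: 0.0
```

Emit:
apply_moves:
  increments: [0,0,0,0,-0.35,0,0,0,0,-0.35,0,0,0,0,-0.35,0,0,0,0,-0.35,0,0,0,0,-0.35,0,0,0,0,-0.35,0,0,0,0,-0.35]
  force: 40

```text
t: 22.55
eef_pos: [443.3, -83.3, 81.2]
orientation: [0.001, 0.142, 0.99, -0.0]
force: [-1.1, -3.1, 8.2]
width: 33.9
finger_force: 40.7
```

Emit:
apply_moves:
  increments: [0,0,-0.005,0,-0.35,0,0,-0.012,0,-0.35,0,0,-0.018,0,-0.35,0,0,-0.022,0,-0.35,0,0,-0.022,0,-0.35,0,0,-0.022,0,-0.35,0,0,-0.022,0,-0.35,0,0,-0.022,0,-0.35]

```text
t: 23.22
eef_pos: [442.2, -82.7, 226.7]
orientation: [0.0, 0.142, 0.99, 0.0]
force: [1.4, 0.5, -1.9]
width: 33.9
finger_force: 40.1
```

Emit:
apply_moves:
  increments: [0,0,-0.01,0,-0.35,0,0,0,0,-0.35,0,0,0,0,-0.35]

```text
t: 23.47
eef_pos: [442.4, -82.8, 235.3]
orientation: [0.0, 0.142, 0.99, -0.0]
force: [-0.5, -0.4, -3.1]
width: 33.7
finger_force: 40.1
```

Emit:
apply_moves:
  increments: [-0.01,-0.016,0,0,-0.35,-0.0195,-0.0326,0,0,-0.35,-0.0195,-0.0326,0,0,-0.35,-0.0195,-0.0326,0,0,-0.35,-0.0195,-0.0326,0,0,-0.35,-0.0195,-0.0326,0,0,-0.35,-0.0195,-0.0326,0,0,-0.35,-0.0196,-0.0328,0,0,-0.35]

```text
t: 24.13
eef_pos: [514.4, -360.2, 233.3]
orientation: [-0.001, 0.142, 0.99, 0.001]
force: [0.5, 0.2, -0.2]
width: 34.3
finger_force: 40.3
```

Emit:
apply_moves:
  increments: [0,0,0,0,-0.35,0,0,0,0,-0.35,0,0,0,0,-0.35]

```text
t: 24.38
eef_pos: [514.1, -358.1, 233.4]
orientation: [-0.001, 0.142, 0.99, 0.001]
force: [0.5, 0.1, -1.3]
width: 34.1
finger_force: 40.5
```

```bash
python3 - <<'E'
from h import *
s=ctrl.get_state(); print(s['t'],s['eef_pos'],s['width'],s['finger_force'],s['force'],s['orientation'])
E
```

```text
24.3833 [ 514.0615289  -358.11823236  233.42699286] 34.07004730675513 40.533407013863325 [ 0.54868924  0.09218305 -1.28298359] [-1.18035750e-03  1.42095357e-01  9.89851851e-01  9.10952973e-04]
```

Emit:
apply_moves:
  increments: [0,0,0.01,0,-0.35,0,0,0.02,0,-0.35,0,0,0.02,0,-0.35,0,0,0.016,0,-0.35,0,0,0,0,-0.35,0,0,0,0,-0.35]

```text
t: 24.88
eef_pos: [514.5, -357.6, 168.4]
orientation: [-0.001, 0.141, 0.99, 0.001]
force: [-0.8, -0.0, -1.5]
width: 33.9
finger_force: 40.6
```

Emit:
apply_moves:
  increments: [0,0,0.005,0,-0.35,0,0,0.005,0,-0.35,0,0,0.005,0,-0.35,0,0,0.005,0,-0.35,0,0,0,0,-0.35]

```text
t: 25.3
eef_pos: [514.3, -358.5, 148.1]
orientation: [-0.001, 0.142, 0.99, 0.0]
force: [-0.5, 0.3, -2.5]
width: 34.0
finger_force: 40.5
```

Emit:
apply_moves:
  increments: [0,0,0.005,0,-0.35,0,0,0.005,0,-0.35,0,0,0.005,0,-0.35,0,0,0.005,0,-0.35,0,0,0,0,-0.35]

```text
t: 25.72
eef_pos: [514.3, -358.4, 127.8]
orientation: [-0.001, 0.142, 0.99, 0.001]
force: [0.4, -1.1, -2.3]
width: 34.1
finger_force: 40.5
```

Emit:
apply_moves:
  increments: [0,0,0.007,0,-0.35,0,0,0.009,0,-0.35,0,0,0.009,0,-0.35,0,0,0.008,0,-0.35,0,0,0.004,0,-0.35,0,0,0,0,-0.35]

```text
t: 26.22
eef_pos: [514.2, -358.4, 90.6]
orientation: [-0.001, 0.142, 0.99, 0.001]
force: [-0.0, 0.7, -2.1]
width: 33.7
finger_force: 40.5
```

Emit:
apply_moves:
  increments: [0,0,0.001,0,-0.35,0,0,0.001,0,-0.35,0,0,0,0,-0.35]

```text
t: 26.47
eef_pos: [514.7, -358.7, 90.2]
orientation: [0.0, 0.142, 0.99, -0.0]
force: [0.0, -0.8, -1.4]
width: 33.7
finger_force: 40.6
```

Emit:
apply_moves:
  increments: [0,0,0.001,0,-0.35,0,0,0,0,-0.35,0,0,0,0,-0.35]

```text
t: 26.72
eef_pos: [514.7, -358.7, 89.2]
orientation: [0.0, 0.142, 0.99, -0.0]
force: [1.2, -0.1, -1.4]
width: 33.8
finger_force: 40.6
```

Emit:
apply_moves:
  increments: [0,0,0.001,0,-0.35,0,0,0.001,0,-0.35,0,0,0,0,-0.35]

```text
t: 26.97
eef_pos: [514.7, -358.8, 87.3]
orientation: [0.0, 0.142, 0.99, -0.0]
force: [-0.8, -0.7, 1.9]
width: 34.1
finger_force: 40.8
```

Emit:
apply_moves:
  increments: [0,0,0.001,0,-0.35,0,0,0,0,-0.35,0,0,0,0,-0.35]

```text
t: 27.22
eef_pos: [514.8, -359.0, 87.2]
orientation: [0.001, 0.142, 0.99, -0.0]
force: [-2.9, 1.2, 10.0]
width: 33.6
finger_force: 41.4
```

Seated. I release, rise and go back for the narrow one.

Emit:
apply_moves:
  increments: [0,0,0,0,0,0,0,0,0,0.1,0,0,0,0,0.1,0,0,0,0,0.1,0,0,-0.01,0,0.1,0,0,-0.02,0,0.1,0,0,-0.03,0,0.1,0,0,-0.03,0,0.1]

```text
t: 27.88
eef_pos: [514.4, -358.4, 177.1]
orientation: [-0.001, 0.142, 0.99, 0.0]
force: [1.8, -0.3, -0.3]
width: 46.9
finger_force: 0.0
```

Emit:
apply_moves:
  increments: [0,0,-0.035,0,0.1,0,0,-0.02,0,0.1,0,0,0,0,0.1]

```text
t: 28.13
eef_pos: [515.8, -359.6, 236.7]
orientation: [0.003, 0.142, 0.99, -0.002]
force: [0.6, -0.2, -0.1]
width: 46.8
finger_force: 0.0
```

Emit:
apply_moves:
  increments: [0.0183,0.0305,0,0,0.1,0.0183,0.0305,0,0,0.1,0.0183,0.0305,0,0,0.1,0.0183,0.0305,0,0,0.1,0.0184,0.0306,0,0,0.1,0.0184,0.0306,0,0,0.1,0.0184,0.0306,0,0,0.1,0.0184,0.0305,0,0,0.1]

```text
t: 28.8
eef_pos: [441.4, -81.4, 230.9]
orientation: [-0.0, 0.142, 0.99, 0.0]
force: [-0.3, 0.5, 0.6]
width: 46.8
finger_force: 0.0
```

Emit:
apply_moves:
  increments: [0,0,0,0,0.1,0,0,0,0,0.1,0,0,0,0,0.1]

```text
t: 29.05
eef_pos: [442.6, -83.1, 231.2]
orientation: [0.0, 0.142, 0.99, -0.0]
force: [0.4, -0.2, 0.2]
width: 46.9
finger_force: 0.0
```

```bash
python3 - <<'E'
from h import *
s=ctrl.get_state(); print(s['t'],s['eef_pos'],s['width'],s['orientation'])
c,K,Rc,e=cam('wrist'); t=cam('top')[0]
im=c['color'][150:300,240:400]; a=np.uint8(255*(cv2.resize(im,None,fx=3,fy=3,interpolation=2)/255.)**.7)
b=cv2.resize(t['color'][150:350,320:490],(306,360)); o=np.zeros((450,786,3),np.uint8); o[:,:480]=a;o[:360,480:]=b
c['color']=o; save(c,'l6.png')
for z in (141,12): print(z,np.round((np.array(proj(K,Rc,e,[442.5,-83,z]))-[240,150])*3,1))
E
```

```text
29.05 [442.62466356 -83.1351424  231.17152986] 46.88795937934029 [ 2.38554091e-04  1.41569988e-01  9.89928218e-01 -6.53090471e-05]
141 [243.9 285.6]
12 [243.7 160.2]
```

View pics/l6.png

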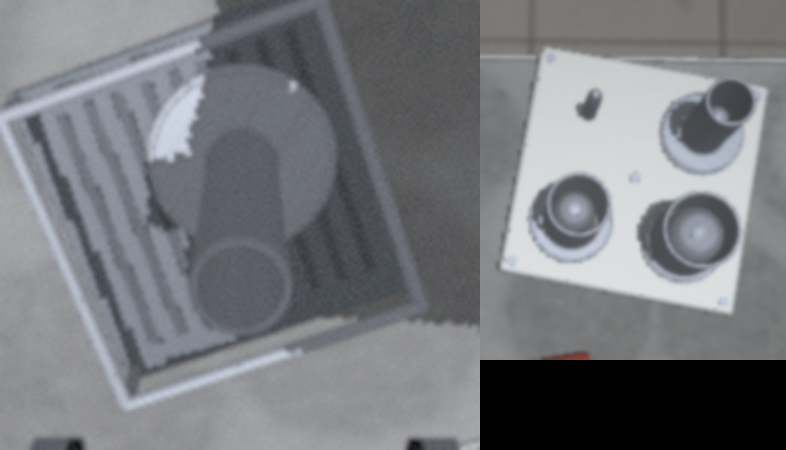

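The narrow mouth is at zoom (241,285), on prediction, and three nozzles are seated. I descend and grip the last one.

Emit:
apply_moves:
  increments: [0,0,0.02,0,0.1,0,0,0.03,0,0.1,0,0,0.03,0,0.1,0,0,0.03,0,0.1,0,0,0.025,0,0.1,0,0,0.012,0,0.1,0,0,0,0,0.1,0,0,0,0,-0.2]

```text
t: 29.82
eef_pos: [442.4, -83.7, 83.6]
orientation: [-0.001, 0.143, 0.99, 0.0]
force: [0.2, 0.2, -0.4]
width: 36.0
finger_force: 0.0
```

Emit:
apply_moves:
  increments: [0,0,0,0,-0.6,0,0,0,0,-0.6,0,0,0,0,-0.6,0,0,0,0,-0.6,0,0,0,0,-0.6,0,0,0,0,-0.6,0,0,0,0,-0.6]
  force: 40

```text
t: 30.4
eef_pos: [442.7, -83.1, 84.6]
orientation: [0.001, 0.142, 0.99, -0.0]
force: [-0.4, -1.3, 7.1]
width: 23.4
finger_force: 41.7
```

Emit:
apply_moves:
  increments: [0,0,-0.005,0,-0.6,0,0,-0.012,0,-0.6,0,0,-0.018,0,-0.6,0,0,-0.022,0,-0.6,0,0,-0.022,0,-0.6,0,0,-0.022,0,-0.6,0,0,-0.022,0,-0.6,0,0,-0.022,0,-0.6]

```text
t: 31.07
eef_pos: [442.0, -82.8, 230.4]
orientation: [-0.0, 0.142, 0.99, 0.0]
force: [0.3, -0.5, -0.9]
width: 23.1
finger_force: 40.9
```

Emit:
apply_moves:
  increments: [0,0,-0.01,0,-0.6,0,0,0,0,-0.6,0,0,0,0,-0.6]

```text
t: 31.32
eef_pos: [442.2, -82.9, 239.2]
orientation: [0.0, 0.142, 0.99, -0.0]
force: [0.3, -0.6, -1.0]
width: 23.5
finger_force: 40.9
```

Emit:
apply_moves:
  increments: [-0.01,-0.0115,0,0,-0.6,-0.018,-0.0205,0,0,-0.6,-0.018,-0.0205,0,0,-0.6,-0.018,-0.0205,0,0,-0.6,-0.018,-0.0205,0,0,-0.6,-0.018,-0.0205,0,0,-0.6,-0.018,-0.0205,0,0,-0.6,-0.0182,-0.0209,0,0,-0.6]

```text
t: 31.98
eef_pos: [529.6, -272.4, 237.3]
orientation: [-0.001, 0.142, 0.99, 0.001]
force: [0.0, 0.2, -1.5]
width: 23.3
finger_force: 40.9
```

Emit:
apply_moves:
  increments: [0,0,0,0,-0.6,0,0,0,0,-0.6,0,0,0,0,-0.6]

```text
t: 32.23
eef_pos: [528.9, -270.4, 237.6]
orientation: [-0.001, 0.142, 0.99, 0.001]
force: [-1.3, -0.3, -0.8]
width: 23.6
finger_force: 40.8
```

Emit:
apply_moves:
  increments: [0,0,0.01,0,-0.6,0,0,0.02,0,-0.6,0,0,0.02,0,-0.6,0,0,0.01,0,-0.6,0,0,0,0,-0.6,0,0,0,0,-0.6]

```text
t: 32.73
eef_pos: [529.4, -270.0, 178.9]
orientation: [-0.0, 0.142, 0.99, 0.0]
force: [1.4, -0.1, -0.6]
width: 23.5
finger_force: 40.8
```

Emit:
apply_moves:
  increments: [0,0,0.005,0,-0.6,0,0,0.005,0,-0.6,0,0,0.005,0,-0.6,0,0,0.005,0,-0.6,0,0,0,0,-0.6]

```text
t: 33.15
eef_pos: [529.1, -270.2, 158.1]
orientation: [-0.001, 0.142, 0.99, 0.0]
force: [-0.1, 0.9, -0.9]
width: 23.1
finger_force: 40.8
```

Emit:
apply_moves:
  increments: [0,0,0.005,0,-0.6,0,0,0.005,0,-0.6,0,0,0.005,0,-0.6,0,0,0.005,0,-0.6,0,0,0,0,-0.6]

```text
t: 33.57
eef_pos: [529.1, -270.2, 137.8]
orientation: [-0.001, 0.142, 0.99, 0.0]
force: [-0.3, 0.4, -1.6]
width: 23.5
finger_force: 40.8
```

Emit:
apply_moves:
  increments: [0,0,0.007,0,-0.6,0,0,0.009,0,-0.6,0,0,0.009,0,-0.6,0,0,0.008,0,-0.6,0,0,0.004,0,-0.6,0,0,0,0,-0.6]

```text
t: 34.07
eef_pos: [529.0, -270.1, 100.7]
orientation: [-0.001, 0.142, 0.99, 0.0]
force: [0.0, 0.1, -1.3]
width: 23.3
finger_force: 40.8
```

Emit:
apply_moves:
  increments: [0,0,0.001,0,-0.6,0,0,0.001,0,-0.6,0,0,0.001,0,-0.6,0,0,0,0,-0.6]

```text
t: 34.4
eef_pos: [529.5, -270.4, 99.1]
orientation: [0.0, 0.142, 0.99, -0.0]
force: [-0.9, 0.2, -1.1]
width: 23.7
finger_force: 40.8
```

Emit:
apply_moves:
  increments: [0,0,0.001,0,-0.6,0,0,0,0,-0.6,0,0,0,0,-0.6]

```text
t: 34.65
eef_pos: [529.5, -270.4, 98.1]
orientation: [0.0, 0.142, 0.99, 0.0]
force: [-1.1, -0.5, -0.8]
width: 23.7
finger_force: 40.8
```

Emit:
apply_moves:
  increments: [0,0,0.001,0,-0.6,0,0,0,0,-0.6,0,0,0,0,-0.6]

```text
t: 34.9
eef_pos: [529.4, -270.4, 97.0]
orientation: [-0.0, 0.142, 0.99, 0.0]
force: [-1.2, -0.4, -0.9]
width: 23.5
finger_force: 40.8
```

Emit:
apply_moves:
  increments: [0,0,0.001,0,-0.6,0,0,0,0,-0.6,0,0,0,0,-0.6]

```text
t: 35.15
eef_pos: [529.6, -270.6, 96.6]
orientation: [0.0, 0.142, 0.99, -0.0]
force: [-2.0, -0.4, 5.4]
width: 23.2
finger_force: 41.5
```

Contact came at the expected height. I release and rise well clear, and look before handing in.

Emit:
apply_moves:
  increments: [0,0,0,0,-0.3,0,0,0,0,-0.15,0,0,0,0,-0.15,0,0,0,0,-0.15,0,0,-0.008,0,-0.15,0,0,-0.02,0,-0.15,0,0,-0.03,0,-0.15,0,0,-0.03,0,-0.15]

```text
t: 35.82
eef_pos: [529.1, -270.2, 185.1]
orientation: [-0.001, 0.142, 0.99, 0.0]
force: [1.4, -0.4, 0.4]
width: 36.1
finger_force: 0.0
```

Emit:
apply_moves:
  increments: [0,0,-0.035,0,-0.15,0,0,-0.03,0,-0.15,0,0,-0.02,0,-0.15,0,0,0,0,-0.15,0,0,0,0,-0.15,0,0,0,0,-0.15]

```text
t: 36.32
eef_pos: [529.1, -270.2, 268.5]
orientation: [-0.0, 0.142, 0.99, 0.0]
force: [0.3, -0.1, 0.4]
width: 36.0
finger_force: 0.0
```

```bash
python3 - <<'E'
from h import *
s=ctrl.get_state(); print(s['t'],s['eef_pos'],s['width'],s['force'])
c=cam('side')[0]; t=cam('top')[0]
c['color']=np.hstack([cv2.resize(c['color'][180:380,220:420],(400,400)),cv2.resize(t['color'][150:350,310:510],(400,400))]); save(c,'end.png')
E
```

```text
36.3167 [ 529.06082751 -270.17519249  268.49781686] 36.0473642874415 [ 0.25236438 -0.06863703  0.35167326]
```

View pics/end.png

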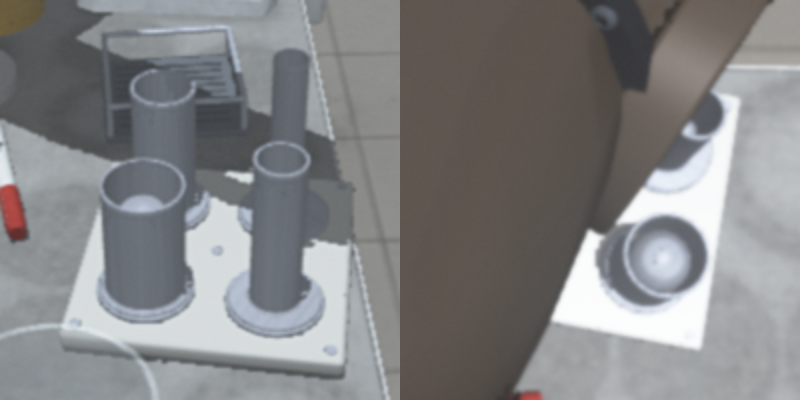

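All four nozzles stand upright with their flanges flat on the board, the gripper is clear, and the tray is empty. I hand it in.

```bash
python3 -c "
from rig import ctrl
print(ctrl.job_done())"
```

```text
the job is handed in; nothing more can be done
None
```

All four nozzles stand free on their own posts, flanges flat on the board as far as the last pictures show. The job was handed in at about 36 s of the 115 s; no verdict was returned.

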